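# Switch the seesaw sorting gate and feed the waiting ball

### The job

The seesaw gate of the little ball feeder rests tipped towards one of its two chutes. Using fingertips only and without gripping, lifting or pressing hard on the ball, rock the gate over its pivot (for instance by pressing down its raised side) so that it stays tipped the other way; only then push the waiting steel ball along the feed track so that it drops onto the gate and runs down into the other chute. Leave the small parts standing on the feeder's base where they are, and finish clear of everything.

Things in the scene. Friction and masses are not known exactly. Their poses are not given: they have to be found in the camera images.
- feeder: Ball feeder of bare aluminium and grey steel, fixed to the bench, 500 mm wide. Origin on the bench under the middle of the gate; x points away from the robot at yaw 0, y left, z up; yaw -0.05 to 0.3 rad. In the middle a trough (the gate, 236 mm long in y, 50 wide) rocks on a pivot axis along x at z = 70 mm; the feed track is on its robot side, a chute at either end.
- track_end (a point): Far end (+x) of the feed track, middle of its floor: feeder x = -22, y = 0, z = 92 mm. The track is a channel along feeder x, from x = -130 to -22 mm, open at both ends, 38 mm wide inside, side rails 7 mm above its floor. The end overhangs the trough by 3 mm: a ball pushed off it in +x drops 16 mm into the middle of the gate and rolls by itself to the lower side.
- chute_left (a point): Floor of the left chute at its end stop, feeder y = +240, z = 20 mm. The chute runs from y = 123 to 244 mm, 56 mm wide inside, walls to z = 58 mm, floor sloping outward down. A ball off the left side of the gate comes to rest here.
- chute_right (a point): The same for the right chute, at feeder y = -240 mm.
- gate (a joint): Tilt of the seesaw gate about feeder x, rad, limits -0.22, +0.22. Positive: left (+y) side raised, balls run to the right chute; negative: right side raised, balls run to the left chute. Top-heavy (round steel weight behind the trough, top at z = 145 mm): it falls to the nearer limit and stays; starts at either. About 1 N on the raised pad rocks it; past level it falls by itself.
- pad_left (a point): Centre of the top face of the gate's left press pad, a ribbed plate 40 x 40 mm, 4 mm thick, sticking out of the trough towards the robot, 95 mm left of the pivot and 48 mm to the robot's side of the gate's middle. Moves with the gate: about 97 mm above the bench raised, 55 mm lowered. Free above.
- pad_right (a point): The same for the right press pad, 95 mm right of the pivot.
- ball: Polished steel ball, diameter 30 mm, 0.08 to 0.14 kg, origin at its centre. Waits on the feed track at feeder x = -85 mm, centre 107 mm above the bench, in a shallow dip of the track floor (sides rising 2.4 mm over 30 mm each way); a light push along the track takes it over the hump, after which it rolls freely.
- gauge_block_0: upright steel gauge block, 9 x 30 mm, 20 mm high, standing loose on the feeder's grey base plate (top 6 mm above the bench), not to be moved; origin at the centre of its underside
- gauge_block_1: upright steel gauge block, 9 x 30 mm, 25 mm high, standing loose on the feeder's grey base plate (top 6 mm above the bench), not to be moved; origin at the centre of its underside
- specimen_3: black round moulded specimen, 25 mm across, 18 mm high, standing loose on the feeder's grey base plate (top 6 mm above the bench), not to be moved; origin at the centre of its underside
- specimen_1: black round moulded specimen, 30 mm across, 16 mm high, standing loose on the feeder's grey base plate (top 6 mm above the bench), not to be moved; origin at the centre of its underside
- polish_jar: white jar with a blue lid, 50 mm across, 52 mm high, standing loose on the feeder's grey base plate (top 6 mm above the bench), not to be moved; origin at the centre of its underside
- reference_disc_1: flat steel disc, 50 mm across, 12 mm high, standing loose on the feeder's grey base plate (top 6 mm above the bench), not to be moved; origin at the centre of its underside

How it is judged:
On the way:
1. the gate is rocked over to its other side while the ball still waits in its nest ((value of joint gate above 0.18 rad or value of joint gate below -0.18 rad) and distance of pad_left from where it was at the start of the episode above 0.024 m and distance of ball from where it was at the start of the episode below 0.008 m), for 0.3 s.
At the end, for the whole second after the job is handed in: The gate rests tipped (more than 0.18 rad) to the side opposite to its start, and the ball lies at rest (under 0.05 m/s) in the chute on the gate's lowered side (distance of pad_left from where it was at the start of the episode above 0.024 m and ((y of ball in the frame of feeder between -0.25 and -0.13 m and value of joint gate above 0.18 rad) or (y of ball in the frame of feeder between 0.13 and 0.25 m and value of joint gate below -0.18 rad)) and x of ball in the frame of feeder between -0.03 and 0.03 m and height (world z) of ball below 0.06 m and linear speed of ball below 0.05 m/s); the robot touches nothing.
It fails at once if the ball is gripped or pressed hard (over 15 N) (contact force between the fingers and ball above 15 N).
It fails at once if the ball is lifted (its centre more than 18 mm above its waiting height) (height (world z) of ball above 0.125 m).
It fails at once if the ball is carried or knocked sideways off the feed track (height (world z) of ball above 0.1 m and (y of ball in the frame of feeder above 0.03 m or y of ball in the frame of feeder below -0.03 m)).
It fails at once if the ball falls onto the bench beside the feeder (height (world z) of ball below 0.08 m and (x of ball in the frame of feeder below -0.045 m or x of ball in the frame of feeder above 0.045 m)).
It fails at once if one of the small parts round the feeder is moved by more than 15 mm (distance of any of gauge_block_0, gauge_block_1, specimen_3, specimen_1, polish_jar, reference_disc_1 from where it was at the start of the episode above 0.015 m).
It also fails if it takes over 42 s, if anything falls off the work surface, if the arm or the gripper's body presses on something with over 40 N, if the wrist force passes 120 N, or if a joint passes its speed limit or range.

### The arm

A 7-joint arm with a two-finger parallel gripper is mounted at the origin on a cart in front of the work surface, level with it; the furniture and walls round the work are solid. World frame = base frame: x ahead of the robot, y to its left, z up, the work surface at z = 0. Lengths are in m, angles in rad, forces in N, time in s.
With the tool pointing down it reaches from about 0.4 to 0.875 m from the base axis. Payload 19.3 kg.
Tool frame: the origin (TCP) lies at the very end of the fingers, on their centre line; the grasp point (between the pads) lies 19 mm behind it; z points along the fingers, y is the line along which they close (so a half turn about z gives the same grasp; the last joint's range is limited). The gripper opens to 85 mm and grips with 20 to 120 N. Pads are 22 mm wide; open, the fingers measure 114 mm over their backs; the gripper's body (76 mm by 85 mm) begins 54 mm behind the grasp point. The pads swing forward as they close: fully open they stand 13 mm farther back than shut.
Start: joints at [-1.402, 0.521, -0.036, 1.599, 0.021, 1.021, -0.113], TCP at [0.148, 0.607, 0.231] pointing down, gripper open.
Joint ranges: [-2.91, 2.91], [-0.3, 2.13], [-1.5, 1.42], [0.17, 2.43], [-1.26, 4.41], [0.16, 1.93], [-2.52, 2.52]. Speed limits (rad/s): [1.89, 1.89, 2.39, 2.39, 3.01, 3.01, 3.01].

### API

Orientations are given as [roll, pitch, yaw] about the fixed x, y, z axes, in that order (R = Rz(yaw) Ry(pitch) Rx(roll)).
In Python, from workcell import bot gives the robot as it stands.
- The arm moves only by the tool carry_out, never from a script. Its argument "rows" is a list that holds one entry, the list of rows, each a list of 4 numbers: the shift along the tool's x, y, z in m, then the turn about the tool's z in degrees. In form: [[[x, y, z, twist], ...]]. A call has 1 to 12 rows; each row is the pose to reach, as a shift and turn from the pose commanded when the call began, along the tool's axes at that moment; what a row does not reach only later rows make up. A row lasts 1/12 s, in which the tool goes at most 41.7 mm and 7.16 degrees, less where a joint would pass 70% of its speed; a pose out of reach is approached as far as the arm can. A call with a gripper value outside its range is refused whole. "grip" is the finger opening in m, from 0 to 0.0854, set as the call begins (left out, the last holds). The fingers move at their own pace and stop on an object; "grip_force" is the grip in N (left out, the last holds). Time passes only in rows, so rows that repeat a pose let the fingers close. It gives the time, the measured TCP pose, the force, the opening and the grip force at its end, in the units of the state.
- bot.observe(): the state, without advancing time (a new reading comes with each control period).
- bot.grab_frame(name): name is "scene" or "top" or "wrist"; returns a dict with "pixels" (420x560x3 uint8, red, green, blue), "K" (3x3 intrinsics, pixels), "k1" (the pictures are not rectified: a ray, as slopes to the right and down, at radius r is drawn at 1 + k1 r^2 times it, then the intrinsics apply), "pose" (4x4, takes a point from camera to world coordinates). Camera axes: x right, y down, z forward; pixel columns grow to the right and rows downward; lengths in m; the calibration is good to about 2 mm. A picture is of the moment at which its call begins. There is no depth.
- bot.job_done(): hands the job in; it is judged then, once.
Trained networks look in a picture, given as the dict that the camera call returned (one of the last four; its "shot" number tells which), for a name from the list of things; names that differ only in an ending like _2 or _b are one class to them, and where a whole thing is asked for, a point or a joint stands for the part that bears it (a point fixed in the world has none). Each returns a list of dicts, best first, with "conf" (0 to 1); they miss things now and then, are a little off and sometimes report something else, mostly with a low value. They report only what shows in the picture. A call takes as long as a camera call.
- bot.look_for(picture, label): "position" ([column, row] in pixels, amid what is visible of it).
- bot.regions_of(picture, label): "region" (420x560 bool, what is visible of it) and "position" ([column, row] in pixels, amid what is visible of it).
- bot.spot_point(picture, label): "position" ([column, row] in pixels: a listed point, or the origin of a listed thing).
The state is a dict: "clock": time; "qpos": joint angles; "qd": joint speeds; "joint_efforts": joint torques, N m; "position": TCP position; "tool_rot": TCP orientation; "force": force on the tool from outside, world axes, zero at the start; "moment": the same for the moment, N m; "grip_width": finger opening in m; "finger_force": force on a finger pad.
Only numpy, scipy, OpenCV 4.12 (cv2) and the standard library are available. Lean on these libraries where they do the work, as an engineer would, in place of code of your own. Each camera call takes 0.05 s, during which the arm holds its last target. There are 200 camera calls.

## Working session

There is one attempt and no reset: what is moved stays moved. The work goes in short steps, Python scripts to look and compute and a tool call to move; the robot and the scene stay as the last step left them, time stands still between calls to the robot, and variables do not carry over. Pictures are saved under pics/ and viewed, at most 10 in all, crops included, and the job is handed in when it is done.

Besides the shell and the picture viewer there is one more tool, called after "Call:" as a command line: name --argument value ..., lists and objects as JSON in quotes. carry_out: Moves the arm, as the interface text tells. Its arguments: {"type":"object","properties":{"rows":{"type":"array","items":{"type":"array","items":{"type":"array","items":{"type":"number"}}}},"grip":{"type":"number"},"grip_force":{"type":"number"}},"required":["rows"]}

```bash
mkdir -p pics
cat > h.py <<'E'
import numpy as np, cv2
from scipy.optimize import least_squares
from workcell import bot
def proj(f,P):
    T=np.linalg.inv(f["pose"]); p=np.atleast_2d(P)@T[:3,:3].T+T[:3,3]
    s=p[:,:2]/p[:,2:]; s=s*(1+f["k1"]*(s**2).sum(1,keepdims=True))
    K=np.array(f["K"]); return s@K[:2,:2].T+K[:2,2]
def onplane(f,px,z):
    g=least_squares(lambda q:(proj(f,[[q[0],q[1],z]])-px).ravel(),[0.6,0]);return g.x
def save(f,n,crop=None):
    im=f["pixels"][:,:,::-1]
    cv2.imwrite("pics/"+n,im)
E
python3 - <<'E'
from h import *
s=bot.observe(); print({k:np.round(v,3) for k,v in s.items()})
fs={n:bot.grab_frame(n) for n in("scene","top")}
for n,f in fs.items():
    print(n,np.round(f["pose"],3).tolist(),f["k1"])
    for l in["track_end","chute_left","chute_right","pad_left","pad_right","ball","feeder"]:
        print(l,[(np.round(d["position"],1).tolist(),round(d["conf"],2)) for d in bot.spot_point(f,l)[:2]])
cv2.imwrite("pics/a.png",cv2.resize(np.vstack([f["pixels"][:,:,::-1] for f in fs.values()]),None,fx=.71,fy=.71))
E
```

```text
{'clock': np.float64(0.0), 'qpos': array([-1.402,  0.522, -0.036,  1.6  ,  0.021,  1.021, -0.113]), 'qd': array([-0.001,  0.001,  0.   ,  0.   , -0.   ,  0.   ,  0.001]), 'joint_efforts': array([-2.0000e-03, -9.2708e+01,  1.9790e+00, -3.6993e+01,  1.8000e-02,
        8.0000e-03, -0.0000e+00]), 'position': array([0.148, 0.607, 0.231]), 'tool_rot': array([-3.14 ,  0.   ,  2.903]), 'force': array([ 0.923, -0.069, -0.374]), 'moment': array([ 0.064, -0.013,  0.055]), 'finger_force': np.float64(0.0), 'grip_width': np.float64(0.085)}
scene [[-0.686, -0.472, 0.553, 0.16], [-0.727, 0.464, -0.506, 0.528], [-0.018, -0.749, -0.662, 0.663], [0.0, 0.0, 0.0, 1.0]] 0.0024960753898242358
track_end [([292.3, 214.7], 0.91)]
chute_left [([204.5, 314.1], 0.95), ([303.0, 273.9], 0.36)]
chute_right [([344.8, 180.7], 0.86)]
pad_left [([273.3, 259.5], 0.96)]
pad_right [([329.7, 193.1], 0.85), ([321.4, 225.9], 0.68)]
ball [([318.0, 226.7], 0.51)]
feeder [([271.8, 261.8], 0.66), ([284.1, 247.6], 0.58)]
top [[0.026, -0.998, 0.052, 0.553], [-0.999, -0.024, 0.033, 0.091], [-0.032, -0.053, -0.998, 1.114], [0.0, 0.0, 0.0, 1.0]] -0.14235916712105737
track_end [([308.3, 200.6], 0.57)]
chute_left [([194.1, 210.3], 0.61)]
chute_right [([415.0, 176.3], 0.85)]
pad_left [([264.6, 220.7], 0.61)]
pad_right [([354.1, 205.9], 0.64), ([307.2, 233.2], 0.4)]
ball [([308.7, 232.3], 0.66)]
feeder [([307.6, 192.7], 0.65)]
```

View pics/a.png

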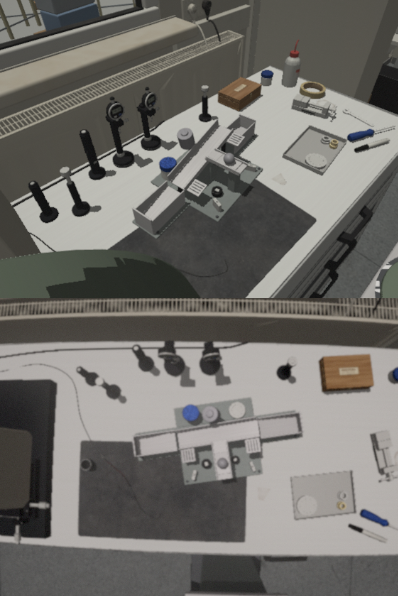

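The combined picture shows the feeder mid-bench. In the top view (half-scale) it spans about (135,445) to (300,425), with the ball near (222,463) on the track. Next I fit the feeder pose and the gate sign.

```bash
cat >> h.py <<'E'
def pts(q,x,y,yaw):
    c,s=np.cos(q),np.sin(q)
    def pad(yy,zz):  # rel pivot, rotate about x (positive raises +y)
        return [-.048, c*yy-s*zz, .070+s*yy+c*zz]
    h=.006
    L={"track_end":[-.022,0,.092],"chute_left":[0,.24,.02],"chute_right":[0,-.24,.02],"ball":[-.085,0,.107],"pad_left":pad(.095,h),"pad_right":pad(-.095,h)}
    C,S=np.cos(yaw),np.sin(yaw)
    return {k:np.array([x+C*v[0]-S*v[1],y+S*v[0]+C*v[1],v[2]]) for k,v in L.items()}
E
python3 - <<'E'
from h import *
fs=[bot.grab_frame(n) for n in("scene","top")]
obs=[]
for f in fs:
    for l in["track_end","chute_left","chute_right","pad_left","pad_right","ball"]:
        d=bot.spot_point(f,l)
        if d and d[0]["conf"]>.45: obs.append((f,l,np.array(d[0]["position"])))
for q in(.22,-.22):
    r=lambda p:np.concatenate([(proj(f,pts(q,*p)[l])[0]-o) for f,l,o in obs])
    g=least_squares(r,[.6,0,.1],loss="soft_l1",f_scale=2)
    print(q,g.cost,g.x.round(4)); e=r(g.x).reshape(-1,2).round(1)
    print([(l,x.tolist()) for (f,l,o),x in zip(obs,e)])
    print({k:v.round(3).tolist() for k,v in pts(q,*g.x).items()})
f=fs[0]["pixels"][150:350,180:400,::-1]; g=fs[1]["pixels"][130:330,170:440,::-1]
cv2.imwrite("pics/b.png",cv2.resize(np.hstack([f,g]),None,fx=1.6,fy=1.6,interpolation=3))
E
```

```text
0.22 67.5680683936344 [0.639  0.0749 0.1683]
[('track_end', [-1.1, 1.4]), ('chute_left', [-0.9, -0.1]), ('chute_right', [-0.9, 3.2]), ('pad_left', [2.3, -11.5]), ('pad_right', [-1.2, 14.7]), ('ball', [-0.4, 1.8]), ('chute_left', [0.7, 0.9]), ('chute_right', [-1.7, 0.0]), ('pad_left', [3.1, -3.3]), ('pad_right', [0.9, 2.5]), ('ball', [1.6, -0.3])]
{'track_end': [0.617, 0.071, 0.092], 'chute_left': [0.599, 0.312, 0.02], 'chute_right': [0.679, -0.162, 0.02], 'ball': [0.555, 0.061, 0.107], 'pad_left': [0.576, 0.157, 0.097], 'pad_right': [0.607, -0.026, 0.055]}
-0.22 27.33506700839085 [0.6395 0.0745 0.1661]
[('track_end', [-1.1, 1.2]), ('chute_left', [-1.1, -0.6]), ('chute_right', [-0.7, 3.1]), ('pad_left', [1.8, 4.8]), ('pad_right', [-0.7, -0.2]), ('ball', [-0.5, 1.6]), ('chute_left', [0.8, 0.4]), ('chute_right', [-1.5, 0.0]), ('pad_left', [3.2, -3.0]), ('pad_right', [2.1, 1.5]), ('ball', [1.7, -0.5])]
{'track_end': [0.618, 0.071, 0.092], 'chute_left': [0.6, 0.311, 0.02], 'chute_right': [0.679, -0.162, 0.02], 'ball': [0.556, 0.06, 0.107], 'pad_left': [0.577, 0.159, 0.055], 'pad_right': [0.607, -0.024, 0.097]}
```

View pics/b.png

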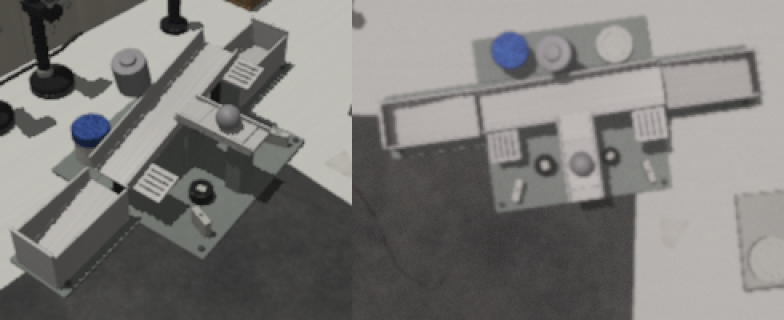

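The pad fit and the picture both say the gate is at -0.22, so the right side is raised. The plan is to press the right pad at about (0.607, -0.024), then push the ball.

```bash
cat >> h.py <<'E'
from scipy.spatial.transform import Rotation as Ro
def delta(t,yaw):
    s=bot.observe(); R=Ro.from_euler("xyz",s["tool_rot"])
    tw=(s["tool_rot"][2]-yaw+np.pi)%(2*np.pi)-np.pi
    return (R.inv().apply(np.array(t)-s["position"])*1000).round(1), round(np.degrees(tw),1)
E
python3 -c "
from h import *
print(delta([.607,-.024,.2],np.pi+.166),delta([.45,.25,.25],np.pi+.166))"
```

```text
(array([-595.5, -504.7,   31.3]), np.float64(-23.2)) (array([-378.1, -275.6,  -18.7]), np.float64(-23.2))
```

Call:
carry_out --rows '[[[-25,-21,-2,-1],[-50,-42,-4,-2],[-75,-63,-6,-3],[-100,-84,-8,-4],[-125,-105,-10,-5],[-150,-126,-12,-6],[-175,-147,-14,-7],[-200,-168,-16,-8],[-225,-189,-18,-9],[-250,-210,-20,-10],[-275,-231,-20,-11],[-300,-252,-20,-12]]]' --grip 0

```text
clock: 2.5
position: [0.4441, 0.2031, 0.2617]
tool_rot: [3.141, 0.001, 3.113]
force: [1.1, 0.8, -0.2]
grip_width: 0.0004
finger_force: 0.0
```

```bash
python3 -c "
from h import *
print(bot.observe()['position'],bot.observe()['tool_rot'],delta([.607,-.024,.2],np.pi+.166))"
```

```text
[0.44412625 0.20310588 0.26169996] [3.14112075e+00 6.30278278e-04 3.11321931e+00] (array([-169.2, -222.4,   61.7]), np.float64(-11.1))
```

The arm went about 1.28 times as far as I commanded. I'll check with the arm settled and a small move.

Call:
carry_out --rows '[[[0,0,0,0],[0,0,0,0],[0,0,0,0]]]'

```text
clock: 2.75
position: [0.4431, 0.2051, 0.2612]
tool_rot: [3.141, -0.0, 3.112]
force: [-0.5, -0.2, -0.3]
grip_width: 0.0001
finger_force: 0.0
```

Call:
carry_out --rows '[[[-20,0,0,0],[-40,0,0,0],[-40,0,0,0],[-40,0,0,0]]]'

```text
clock: 3.08
position: [0.6109, 0.2017, 0.2612]
tool_rot: [3.141, -0.0, 3.115]
force: [0.2, 1.8, 0.5]
grip_width: 0.0
finger_force: 0.0
```

That was my mistake: shifts are in metres and I wrote millimetres, so the moves were clipped to the per-row limit. Nothing was touched. From here on I'll use metres.

```bash
sed -i 's/\*1000).round(1)/).round(4)/; s/np.array(t)-s\["position"\])/np.array(t)-s["position"]/' h.py; sed -i 's/return (R.inv().apply(.*).round(4), round/return R.inv().apply(np.array(t)-s["position"]).round(4), round/' h.py; tail -2 h.py
python3 - <<'E'
from h import *
print(bot.observe()['position'],delta([.607,-.024,.2],np.pi+.166))
f=bot.grab_frame("wrist"); print(bot.observe()['clock'])
obs=[]
for l in["track_end","pad_left","pad_right","ball"]:
    d=bot.spot_point(f,l)
    if d: print(l,np.round(d[0]["position"],1),d[0]["conf"],proj(f,pts(-.22,.6395,.0745,.1661)[l]).round(1))
save(f,"c.png")
E
```

```text
tw=(s["tool_rot"][2]-yaw+np.pi)%(2*np.pi)-np.pi
    return R.inv().apply(np.array(t)-s["position"]).round(4), round(np.degrees(tw),1)
[0.61088844 0.20172672 0.26118541] (array([-0.0021, -0.2258,  0.061 ]), np.float64(-11.0))
3.1333
track_end [124.  195.1] 0.87 [[128.1 193.7]]
pad_left [226.5 141.9] 0.58 [[230.2 137.8]]
pad_right [ 20.9 189.6] 0.89 [[ 22.  186.7]]
ball [ 96.1 123. ] 0.87 [[ 97.8 124.1]]
```

View pics/c.png

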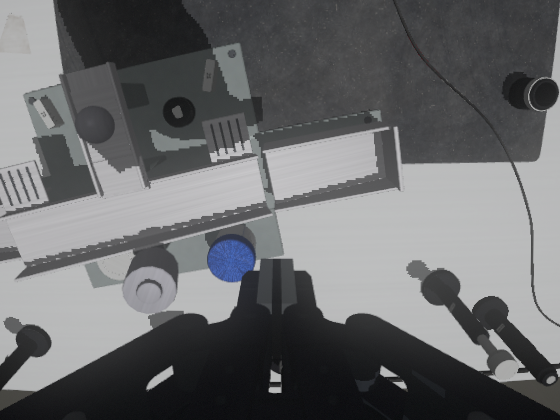

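The wrist view agrees with the fit: ball at (96,123), track end at (124,195), right pad at (21,190). Moving above the right pad.

Call:
carry_out --rows '[[[0,-0.025,0,-2],[0,-0.05,0,-4],[0,-0.075,0,-6],[-0.001,-0.1,0,-8],[-0.001,-0.125,0.01,-10],[-0.001,-0.15,0.02,-11],[-0.002,-0.175,0.03,-11],[-0.002,-0.2,0.045,-11],[-0.002,-0.226,0.061,-11],[-0.002,-0.226,0.061,-11],[-0.002,-0.226,0.061,-11],[-0.002,-0.226,0.061,-11]]]'

```text
clock: 4.33
position: [0.6049, -0.0243, 0.2009]
tool_rot: [3.141, 0.001, -2.978]
force: [0.1, 0.4, 0.1]
grip_width: 0.0004
finger_force: 0.0
```

Run:
```python
from h import *
f=bot.grab_frame("wrist"); fs=[f,bot.grab_frame("top"),bot.grab_frame("scene")]
obs=[]
for f in fs:
  for l in["track_end","pad_left","pad_right","ball","chute_left","chute_right"]:
    d=bot.spot_point(f,l)
    if d and d[0]["conf"]>.5: obs.append((f,l,np.array(d[0]["position"])))
r=lambda p:np.concatenate([(proj(f,pts(-.22,*p)[l])[0]-o) for f,l,o in obs])
g=least_squares(r,[.6395,.0745,.166],loss="soft_l1",f_scale=2)
print(g.x.round(4)); print([(l,x.tolist()) for (f,l,o),x in zip(obs,r(g.x).reshape(-1,2).round(1))])
P=pts(-.22,*g.x)
s=bot.observe();print(s['position'],s['tool_rot'],delta(P['pad_right'],np.pi+g.x[2]), P['pad_right'],P['ball'])
save(fs[0],"d.png")
```

```text
[0.6395 0.0721 0.1687]
[('track_end', [0.3, -2.1]), ('pad_left', [-1.4, -0.2]), ('pad_right', [-0.2, 0.2]), ('ball', [0.8, 0.6]), ('chute_left', [330.9, 115.6]), ('chute_right', [0.6, 0.9]), ('track_end', [0.7, 1.2]), ('pad_left', [1.4, -1.5]), ('ball', [2.4, -0.4]), ('chute_left', [0.4, 1.3]), ('track_end', [0.2, 0.1]), ('pad_left', [-76.3, 24.1]), ('pad_right', [1.9, 1.6]), ('ball', [3.8, -1.2]), ('chute_left', [1.5, -3.0]), ('chute_right', [-0.7, 1.2])]
[ 0.6051718  -0.02598319  0.20020941] [-3.14153732e+00 -1.46913596e-05 -2.97909659e+00] (array([-0.0023, -0.0004,  0.1036]), np.float64(-0.4)) [ 0.60749459 -0.02603878  0.0965872 ] [0.55567625 0.0578539  0.107     ]
```

View pics/d.png

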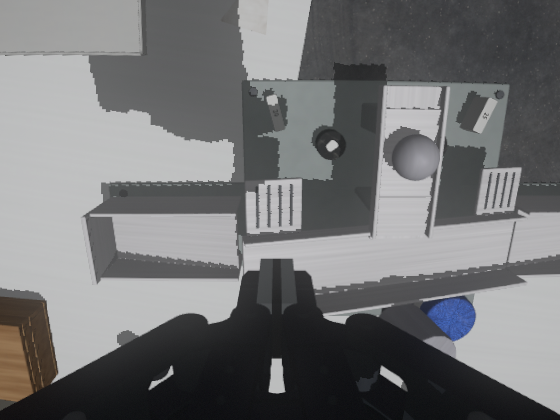

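The wrist view shows the right pad at (274,207) and the ball at (416,158), with the fingers clear of the trough. Pressing the pad down.

Call:
carry_out --rows '[[[0.002,0,0.03,0],[0.002,0,0.06,0],[0.002,0,0.085,0],[0.002,0,0.095,0],[0.002,0,0.102,0],[0.002,0,0.108,0],[0.002,0,0.114,0],[0.002,0,0.12,0],[0.002,0,0.126,0],[0.002,0,0.132,0],[0.002,0,0.136,0],[0.002,0,0.136,0]]]'

```text
clock: 6.38
position: [0.6028, -0.0262, 0.0634]
tool_rot: [3.141, -0.001, -2.979]
force: [0.1, -0.0, -0.4]
grip_width: 0.0002
finger_force: 0.0
```

Call:
carry_out --rows '[[[0,0,0,0],[0,0,-0.03,0],[0,0,-0.06,0],[0,0,-0.09,0],[0,0,-0.12,0],[0,0,-0.14,0],[0,0,-0.14,0]]]'

```text
clock: 6.97
position: [0.6051, -0.0264, 0.209]
tool_rot: [-3.141, 0.007, -2.979]
force: [-0.2, -0.5, -0.0]
grip_width: -0.0001
finger_force: 0.0
```

Run:
```python
from h import *
fs=[bot.grab_frame(n) for n in("wrist","scene")]
obs=[]
for f in fs:
  for l in["track_end","pad_left","pad_right","ball"]:
    d=bot.spot_point(f,l)
    if d: print(l,round(d[0]["conf"],2),np.round(d[0]["position"],1),*[(q,proj(f,pts(q,.6395,.0721,.1687)[l]).round(1)) for q in(.22,-.22)])
x,y,w=.6395,.0721,.1687
def W(a,b,z): return [x+np.cos(w)*a-np.sin(w)*b,y+np.sin(w)*a+np.cos(w)*b,z]
for t in([-.135,0,.205],[-.118,0,.104]): print(delta(W(*t),np.pi+w))
save(fs[0],"e.png")
```

```text
track_end 0.8 [396.2 232. ] (0.22, array([[398.6, 233.6]])) (-0.22, array([[398.6, 233.6]]))
pad_left 0.71 [523.5 202.2] (0.22, array([[523.8, 201.9]])) (-0.22, array([[496.8, 187.3]]))
pad_right 0.93 [274.4 191.4] (0.22, array([[274. , 188.1]])) (-0.22, array([[277.3, 203.2]]))
ball 0.77 [412.1 154.3] (0.22, array([[414.3, 154.1]])) (-0.22, array([[414.3, 154.1]]))
track_end 0.58 [292.8 213.8] (0.22, array([[295.4, 215.2]])) (-0.22, array([[295.4, 215.2]]))
pad_left 0.59 [273.2 244. ] (0.22, array([[277.6, 246.1]])) (-0.22, array([[277.3, 262.7]]))
pad_right 0.7 [331.6 207.9] (0.22, array([[331.2, 209.2]])) (-0.22, array([[331.7, 194.5]]))
ball 0.69 [321.7 223.4] (0.22, array([[322.9, 222.2]])) (-0.22, array([[322.9, 222.2]]))
(array([ 0.0831,  0.0904, -0.0012]), np.float64(-0.4))
(array([0.066 , 0.0905, 0.0998]), np.float64(-0.4))
```

View pics/e.png

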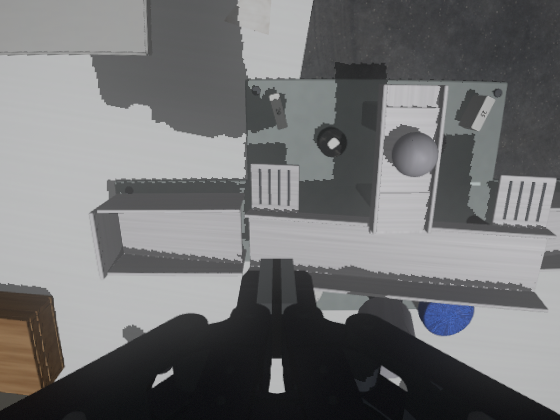

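The gate is flipped to +0.22, with the right pad lowered at (274,190) and the left raised at (523,200). The ball still waits at (412,154). Now I go behind it.

Call:
carry_out --rows '[[[0.025,0,0,0],[0.05,0.02,0,0],[0.078,0.045,0,0],[0.078,0.07,0,0],[0.078,0.09,0,0],[0.078,0.09,0,0],[0.078,0.09,0,0]]]'

```text
clock: 8.05
position: [0.5116, 0.0508, 0.2042]
tool_rot: [3.142, 0.0, -2.977]
force: [0.4, -0.3, 0.8]
grip_width: 0.0001
finger_force: 0.0
```

Run:
```python
from h import *
f=bot.grab_frame("wrist")
x,y,w=.6395,.0721,.1687
def W(a,b,z): return [x+np.cos(w)*a-np.sin(w)*b,y+np.sin(w)*a+np.cos(w)*b,z]
for l in["track_end","ball"]:
    d=bot.spot_point(f,l)
    if d: print(l,d[0]["conf"],d[0]["position"],proj(f,pts(.22,x,y,w)[l]).round(1),onplane(f,d[0]["position"],.107 if l=="ball" else .092))
print(delta(W(-.128,0,.104),np.pi+w),delta(W(-.07,0,.104),np.pi+w),W(-.085,0,0),W(-.022,0,0))
save(f,"g.png")
```

```text
ball 0.96 [277.3, 265.1] [[276.9 267.2]] [0.55406169 0.05783769]
(array([-0.0017,  0.0014,  0.1001]), np.float64(-0.4)) (array([-0.0597,  0.0019,  0.1001]), np.float64(-0.4)) [np.float64(0.555706670957997), np.float64(0.05782841956689385), 0] [np.float64(0.6178123148361874), np.float64(0.06840617918201958), 0]
```

View pics/g.png

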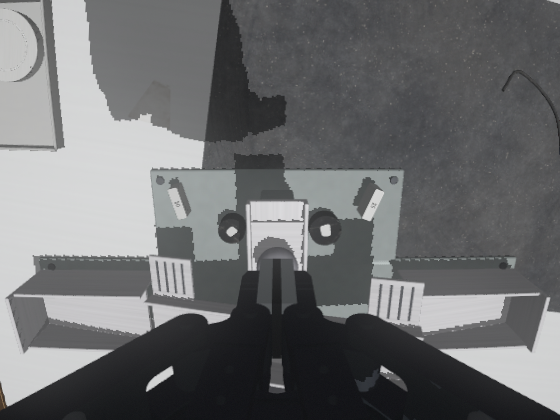

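The finger is centred on the track (edges at about 247 and 307 px, finger at 276 px) and about 44 mm behind the ball centre. Descending.

Call:
carry_out --rows '[[[0,0.001,0.03,0],[0,0.001,0.06,0],[0,0.001,0.08,0],[0,0.001,0.092,0],[0,0.001,0.099,0],[0,0.001,0.099,0],[0,0.001,0.099,0]]]'

```text
clock: 8.78
position: [0.5118, 0.0504, 0.1055]
tool_rot: [-3.141, -0.0, -2.98]
force: [0.7, 0.5, 0.4]
grip_width: -0.0004
finger_force: 0.0
```

Run:
```python
from h import *
x,y,w=.6395,.0721,.1687
s=bot.observe(); print(s['position'],s['force'])
print(delta([x-.07*np.cos(w),y-.07*np.sin(w),.104],np.pi+w))
```

```text
[0.51176557 0.05038591 0.10548065] [0.74342856 0.46048809 0.36608307]
(array([-0.0596,  0.0004,  0.0015]), np.float64(-0.4))
```

Call:
carry_out --rows '[[[-0.006,0,0.001,0],[-0.012,0,0.001,0],[-0.018,0,0.001,0],[-0.024,0,0.001,0],[-0.031,0,0.001,0],[-0.038,0,0.001,0],[-0.045,0,0.001,0],[-0.052,0,0.001,0],[-0.06,0,0.001,0],[-0.06,0,0.001,0],[-0.03,0,0.001,0],[0,0,-0.02,0]]]'

```text
clock: 9.78
position: [0.5095, 0.0507, 0.1224]
tool_rot: [-3.141, -0.004, -2.979]
force: [-1.3, -0.2, 0.2]
grip_width: 0.0001
finger_force: 0.0
```

Call:
carry_out --rows '[[[0.01,0,-0.03,0],[0.02,0,-0.06,0],[0.02,0,-0.1,0],[0.03,0,-0.13,0],[0.03,0,-0.15,0],[0.03,0,-0.15,0],[0.03,0,-0.15,0],[0.03,0,-0.15,0],[0.03,0,-0.15,0],[0.03,0,-0.15,0],[0.03,0,-0.15,0],[0.03,0,-0.15,0]]]'

```text
clock: 10.78
position: [0.4818, 0.046, 0.2747]
tool_rot: [-3.141, -0.001, -2.979]
force: [-0.2, 0.1, 0.6]
grip_width: 0.0001
finger_force: 0.0
```

Run:
```python
from h import *
for n in("wrist","scene","top"):
    f=bot.grab_frame(n)
    for l in["ball","pad_left","pad_right"]:
        d=bot.spot_point(f,l)
        print(n,l,[(np.round(e["position"],1),round(e["conf"],2)) for e in d[:2]],[proj(f,pts(q,.6395,.0721,.1687)[l]).round(1) for q in(.22,-.22)],[onplane(f,d[0]["position"],.035).round(3)] if d and l=="ball" else "")
    if n=="wrist": save(f,"i.png")
```

```text
wrist ball [(array([ 84.2, 307.1]), 0.74)] [array([[276.7, 262.1]]), array([[276.7, 262.1]])] [array([ 0.689, -0.157])]
wrist pad_left [(array([369.8, 290.7]), 0.66)] [array([[370.2, 290.7]]), array([[363.6, 271.1]])] 
wrist pad_right [] [array([[190.3, 272.1]]), array([[183.8, 291.7]])] 
scene ball [(array([352.2, 239.2]), 0.57), (array([339.3, 177.5]), 0.56)] [array([[322.9, 222.2]]), array([[322.9, 222.2]])] [array([ 0.531, -0.008])]
scene pad_left [(array([276.3, 243.1]), 0.8)] [array([[277.6, 246.1]]), array([[277.3, 262.7]])] 
scene pad_right [(array([329.8, 208.8]), 0.87)] [array([[331.2, 209.2]]), array([[331.7, 194.5]])] 
top ball [(array([408.5, 176.4]), 0.56)] [array([[313.5, 232. ]]), array([[313.5, 232. ]])] [array([ 0.678, -0.143])]
top pad_left [(array([263. , 220.1]), 0.65)] [array([[264.9, 220.1]]), array([[264.9, 220.8]])] 
top pad_right [(array([354. , 212.3]), 0.88)] [array([[355.2, 207.6]]), array([[356.2, 206.8]])]
```

View pics/i.png

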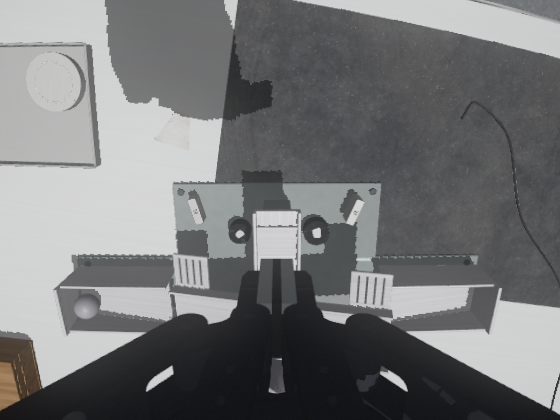

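The ball lies in the right chute at (86,306), the gate is still at +0.22 and the arm is clear. I'll let the ball settle, then hand in.

Call:
carry_out --rows '[[[0,0,0,0],[0,0,0,0],[0,0,0,0],[0,0,0,0],[0,0,0,0],[0,0,0,0],[0,0,0,0],[0,0,0,0],[0,0,0,0],[0,0,0,0],[0,0,0,0],[0,0,0,0]]]'

```text
clock: 12.38
position: [0.4819, 0.0461, 0.2752]
tool_rot: [-3.142, -0.0, -2.979]
force: [0.2, 0.2, -0.2]
grip_width: -0.0
finger_force: 0.0
```

```bash
python3 -c "
from h import *
f=bot.grab_frame('wrist');print(bot.spot_point(f,'ball'))
print(bot.job_done())"
```

```text
[{'position': [85.2, 305.1], 'conf': 0.87}]
the job is handed in; nothing more can be done
None
```

I rocked the gate over to the right (about +0.22 rad), pushed the ball off the track into the right chute where it came to rest, and handed the job in at about 12.5 s with the arm clear; the hand-in call returned no verdict.

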